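# Clamp a board blank in the jig with the long T-handle socket

## Task

First slide the loose board along the jig, without lifting it, until its end is home against the end stop. Then take the red-handled T socket wrench from the rack, lower it down the deep bore fully onto the hex nut at the bottom, and turn it clockwise (seen from above) all the way until the orange pad clamps the board firmly against the fence. Let go and leave the wrench standing in the bore; the board must still be home, and the other things are not to be disturbed.

Things in the scene. Friction and masses are not known exactly. Their poses are not given: they have to be found in the camera images.
- fixture: Fixed clamping jig (place and yaw vary). Origin on the bore's vertical axis at the underside (table level), z up. Plywood base 12 mm thick, x -60 to 175, y -215 to 130 mm. The board lies on it between block and fence and slides to +y. Fence along y: face (looking to -x) at x 143, top at z 44 mm. End stop: face (looking to -y) at y 100, top at z 44 mm
- bore (a point): centre of the bore's mouth, on top of the jig's wooden block (jig x -45 to 45, y -50 to 50 mm, top at z 112 mm); axes as the jig. The bore is vertical, 50 mm wide, with a 4 mm chamfer at the mouth, and goes down to the base top at z 12 mm
- home (a point): where the centre of the board's underside is when the board is home and clamped: jig frame x 103, y 10, z 12 mm; axes as the jig
- nut_top (a point): centre of the top of the brass hex nut at the bottom of the bore, 33 mm above the table. Nut: 30 mm across flats, z 12 to 28 mm, then a tapered crown, radius 15 to 11 mm, up to 33 mm. This frame turns with the nut: flats face its x axis and every 60 degrees from it
- nut (a joint): angle of the nut, rad: grows clockwise seen from above; 0 = clamp open (a flat faces the jig's +x), 1.75 = end of travel. Starts at 0 to 0.35, stays where left, needs 0.4 N m to turn, up to 0.7 while clamping. Drives the pad 10.3 mm per rad; the pad meets a board that lies on the fence at about 1.36 rad; firmly clamped is 1.55 or more
- pad: orange clamp pad, 80 mm long (y) and 22 mm high, that comes out of the block in the jig's +x direction as the nut is turned; its face is at jig x = 49 mm when the nut is at 0. Spring-backed (5 N per mm, its origin 0 at the bore axis when fully open)
- board: loose pale wooden board blank 80 (x) by 180 (y) by 24 mm thick, 0.15 to 0.3 kg; origin at the centre of its underside; its long axis y lies along the jig's y (within a few degrees). It starts 60 to 110 mm short of home, on the -y side
- wrench: loose steel T socket wrench, red grips, upright in a rack well, 0.38 to 0.55 kg. Origin: centre of its bottom end, z up, T-bar along x. Hex socket 33 mm across flats inside, 30 deep, 45 outside, a flat facing x and every 60 degrees; low-friction white nylon guide collars 46 mm wide at z 30-45 and 90-106; bar at z 140-160 mm. Origin 12 mm above the table when fully down; slips on within 9 degrees
- handle (a point): middle of the wrench's T-bar, 150 mm above the wrench's bottom; x along the bar. The bar is 160 mm long, 14 wide and 20 high; the shaft under it is 13 mm thick
- rack: fixed grey rack 80 by 230 by 50 mm; origin at the centre of its underside; two wells 52 mm wide and 50 mm deep (down to the table) at y -60 and +60 mm, one tool in each (which is in which varies)
- hexkey: bystander: the same T-handle shape with blue grips and a solid hex bit, standing in the other well of the rack; leave it
- glue: bystander: white glue bottle, 60 mm wide, 150 mm tall, origin under its centre
- sander: bystander: hand sanding block 70 by 120 by 44 mm, origin under its centre
Not all that is in view belongs to the job. Of the things shaped like the board, the wooden one is meant.

How it is judged:
By the outcome, as a careful person would: the job done as asked, in the order asked, and still so for the second after the job is handed in, with the robot touching nothing.
It also fails if it takes over 69 s, if anything falls off the work surface, if the arm or the gripper's body presses on something with over 40 N, if the wrist force passes 120 N, or if a joint passes its speed limit or range.

## Robot

A 6-joint arm with a two-finger parallel gripper is mounted at the origin on the work surface. World frame = base frame: x ahead of the robot, y to its left, z up, the work surface at z = 0. Lengths are in m, angles in rad, forces in N, time in s.
With the tool pointing down it reaches from about 0.35 to 0.775 m from the base axis. Payload 5.5 kg.
Tool frame: the origin (TCP) lies between the finger pads; the fingertips stand 19 mm ahead of it and the grasp point (between the pads) is the TCP (env.tcp_to_tips is the distance from the TCP to the fingertips, in m); z points along the fingers, y is the direction in which the jaws open and shut (so a half turn about z gives the same grasp; the last joint's range is limited). The gripper opens to 85 mm and grips with 20 to 120 N. Pads are 22 mm wide; open, the fingers measure 114 mm over their backs; the gripper's body (76 mm by 85 mm) begins 54 mm behind the grasp point. The pads swing forward as they close: fully open they stand 13 mm farther back than shut.
Start: joints at [1.084, 0.313, 0.046, 1.304, 0, 1.431], TCP at [0.195, 0.541, 0.25] pointing down, gripper open.
Joint ranges: [-2.76, 2.76], [-0.86, 1.69], [-1.03, 1.26], [-2.2, 2.34], [-1.47, 1.5], [-3.14, 3.14]. Speed limits (rad/s): [2.57, 2.57, 3.14, 3.14, 3.14, 3.14].

## Interface

Orientations are given as a unit quaternion [w, x, y, z].
In Python, from workcell import env, eyes, job gives the robot as it stands. The module is installed in compiled form; this text tells all that it offers.
- The arm moves only by the tool move_arm, never from a script. Its argument "commands" is a list of rows, each a list of 3 entries, a list of its own where there are three numbers: the shift along the world's x, y, z as a fraction of full scale, then the turn, a rotation vector about the world's x, y, z as a fraction of full scale, then the gripper command: -1 is shut, 1 is fully open, values between are in proportion. In form: [[[x, y, z], [wx, wy, wz], gripper], ...]. A call has 1 to 5 rows; each row shifts and turns the commanded pose from where the row before left it; what a row does not reach is not made up. Full scale, the value 1, is 0.04 m for a shift and 8 degrees for a turn. A row lasts 1/10 s, in which the tool goes at most 50 mm and 8.59 degrees, less where a joint would pass 70% of its speed; a pose out of reach is approached as far as the arm can. A call with a number of a shift or a turn outside -1 to 1 is refused whole. A call with a gripper value outside its range is refused whole. The fingers move at their own pace and stop on an object; "newtons" is the grip in N (left out, the last holds). Time passes only in rows, so rows that do not move let the fingers close. It gives the time, the measured TCP pose, the force and the opening at its end, in the units of the state.
- env.get_state(): the state, without advancing time (a new reading comes with each control period).
- eyes.read_camera(name): name is "side" or "top"; returns a dict with "frame" (480x640x3 uint8, red, green, blue), "mtx" (3x3 intrinsics, pixels), "camera_from_world" (4x4, takes a point from world to camera coordinates). Camera axes: x right, y down, z forward; pixel columns grow to the right and rows downward; lengths in m; the calibration is good to about 2 mm. A picture is of the moment at which its call begins. There is no depth.
- job.hand_in(): hands the job in, once; it reports no verdict.
The state is a dict: "clock": time; "joint_pos": joint angles; "qvel": joint speeds; "tau": joint torques, N m; "tcp_pos": TCP position; "orientation": TCP orientation; "wrist_force": force on the tool from outside, world axes, zero at the start; "ft_torque": the same for the moment, N m; "finger_gap": finger opening in m.
Only numpy, scipy, OpenCV 4.12 (cv2) and the standard library are available. Lean on these libraries where they do the work, as an engineer would, in place of code of your own. Each camera call takes 0.05 s, during which the arm holds its last target.

## Working session

There is one attempt and no reset: what is moved stays moved. The work goes in short steps, Python scripts to look and compute and a tool call to move; the robot and the scene stay as the last step left them, time stands still between calls to the robot, and variables do not carry over. Pictures are saved under pics/ and viewed, and the job is handed in when it is done.

Besides the shell and the picture viewer there is one more tool, called after ">>>" by a JSON object that holds its "api" and its "payload". move_arm: Moves the arm, as the interface text tells. Its arguments: {"type":"object","properties":{"commands":{"type":"array","items":{"type":"array"}},"newtons":{"type":"number"}},"required":["commands"]}

```bash
mkdir -p pics
cat > h.py <<'E'
import numpy as np, cv2
from workcell import env, eyes, job
def snap(n,tag):
    d=eyes.read_camera(n); cv2.imwrite(f'pics/{tag}.png',d['frame'][:,:,::-1]); np.savez(f'/tmp/{tag}.npz',**d); return d
def load(tag): return dict(np.load(f'/tmp/{tag}.npz'))
def ray(d,u,v):
    T=d['camera_from_world'];R=T[:3,:3];o=-R.T@T[:3,3]
    p=R.T@np.linalg.inv(d['mtx'])@np.array([u,v,1.]);return o,p
def onz(d,u,v,z):
    o,p=ray(d,u,v);return o+p*(z-o[2])/p[2]
def proj(d,P):
    T=d['camera_from_world'];c=T[:3,:3]@np.array(P)+T[:3,3];q=d['mtx']@c;return q[:2]/q[2]
E
python3 - <<'E'
from h import *
s=env.get_state();print(s)
for n in('top','side'):
    d=snap(n,n+'0');o,_=ray(d,0,0);print(n,o,d['mtx'].tolist())
E
```

```text
{'clock': 0.0, 'joint_pos': array([1.08439198e+00, 3.14031047e-01, 4.49526468e-02, 1.30357051e+00,
       2.85282055e-05, 1.43123894e+00]), 'qvel': array([-0.00034069,  0.00031984, -0.00066754,  0.00205621,  0.00090324,
       -0.00017472]), 'tau': array([-2.03454765e-04, -4.80631328e+01,  2.98530364e+01,  1.92651217e-02,
       -1.63803329e-04,  6.53007461e-06]), 'tcp_pos': array([0.19521626, 0.54034189, 0.24938062]), 'orientation': array([-2.98773222e-04,  1.72555421e-01,  9.84999375e-01, -8.76902181e-04]), 'wrist_force': array([0.00761024, 0.14852166, 0.49151354]), 'ft_torque': array([-0.0052108 ,  0.02236578, -0.00864136]), 'finger_gap': 0.08558154287962826}
top [ 0.38242772 -0.11594574  1.68120508] [[591.4755653717402, 0.0, 309.4053390464629], [0.0, 591.4755653717402, 230.7305552639499], [0.0, 0.0, 1.0]]
side [-0.0169167  -0.73205285  0.98279993] [[491.67036470547094, 0.0, 311.69164072545885], [0.0, 491.67036470547094, 246.34591759256134], [0.0, 0.0, 1.0]]
```

View pics/top0.png

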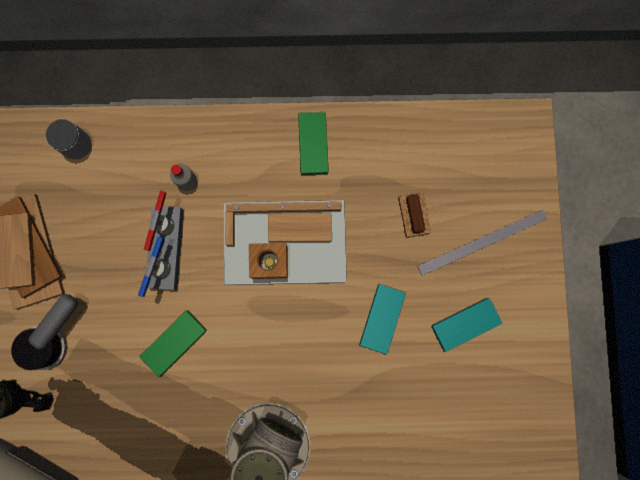

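View pics/side0.png

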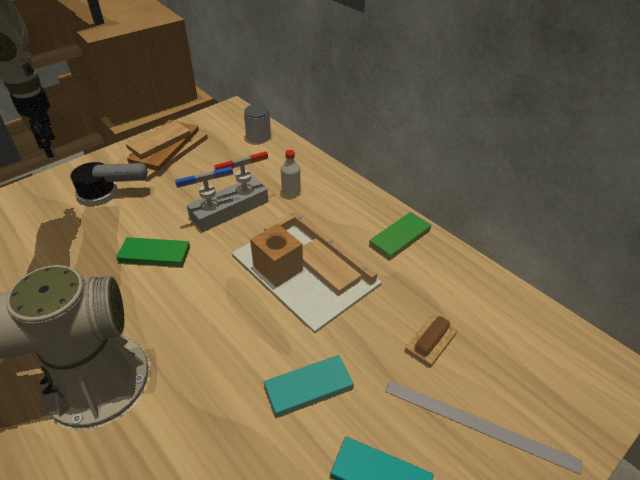

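Run:
```python
from h import *
a=cv2.imread('pics/top0.png')
cv2.imwrite('pics/c1.png',cv2.resize(a[190:295,210:360],None,fx=5,fy=5,interpolation=cv2.INTER_CUBIC))
cv2.imwrite('pics/c2.png',cv2.resize(a[180:310,125:205],None,fx=4.5,fy=4.5,interpolation=cv2.INTER_CUBIC))
b=cv2.imread('pics/side0.png')
cv2.imwrite('pics/c3.png',cv2.resize(b[140:330,170:390],None,fx=3,fy=3,interpolation=cv2.INTER_CUBIC))
```

```text
(no output)
```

View pics/c1.png

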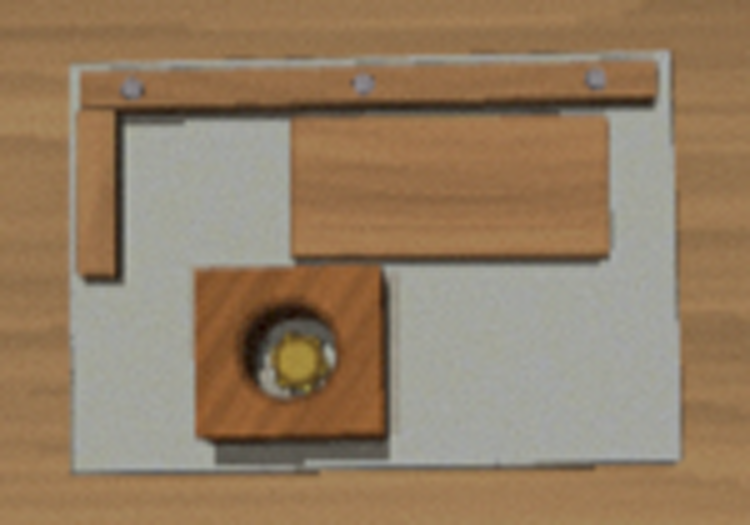

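View pics/c2.png

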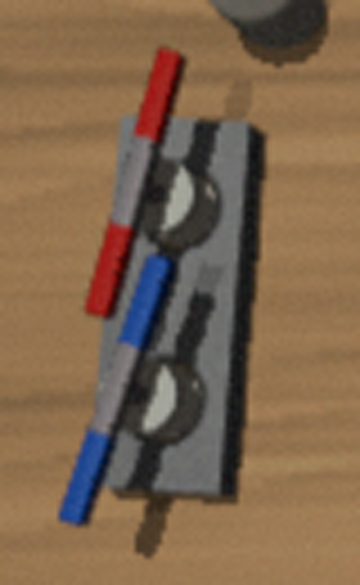

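View pics/c3.png

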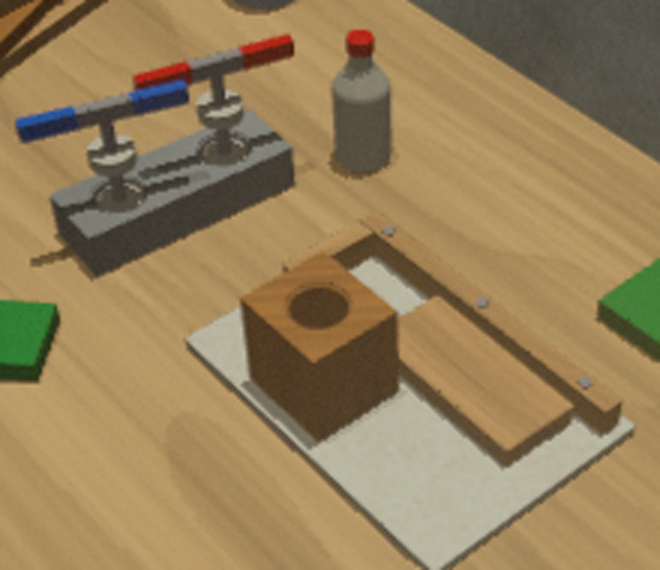

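Run:
```python
from h import *
d=load('top0')
f=lambda p:(209.6+p[0]/5,189.6+p[1]/5)
J=[];W=[]
for p,j,z in [((70,63),(175,130),12),((668,50),(175,-215),12),((681,460),(-60,-215),12),((72,472),(-60,130),12),
 ((195,268),(45,50),112),((383,266),(45,-50),112),((386,438),(-45,-50),112),((196,440),(-45,50),112)]:
    w=onz(d,*f(p),z/1000);J.append(j);W.append(w[:2])
J=np.array(J)/1000;W=np.array(W)
a=J-J.mean(0);b=W-W.mean(0)
th=np.arctan2((a[:,0]*b[:,1]-a[:,1]*b[:,0]).sum(),(a*b).sum());R=np.array([[np.cos(th),-np.sin(th)],[np.sin(th),np.cos(th)]])
t=W.mean(0)-R@J.mean(0);print('yaw',np.degrees(th),'t',t);print(((J@R.T+t-W)*1000).round(1))
np.savez('/tmp/jig.npz',R=R,t=t,th=th)
B=np.array([onz(d,*f(p),.036)[:2] for p in [(291,117),(607,116),(609,257),(292,258)]])
print('board jig mm',((B-t)@R*1000).round(1), ((B.mean(0)-t)@R*1000).round(1))
print('home',R@[.103,.01]+t)
# nut 
print('nut',(onz(d,*f((298,360)),.033)[:2]-t)@R*1000)
# red bar mask at z .15+.01 top
im=d['frame'].astype(int);h=cv2.cvtColor(d['frame'],cv2.COLOR_RGB2HSV)
m=((h[:,:,0]<6)|(h[:,:,0]>174))&(h[:,:,1]>150)&(h[:,:,2]>60)
m[:,:140]=0;m[:,172:]=0;m[:185]=0;m[260:]=0
v,u=np.nonzero(m);print(len(u))
for zz in(.162,.172):
    P=np.array([onz(d,x,y,zz)[:2] for x,y in zip(u,v)])
    c,(w,hh),an=cv2.minAreaRect((P*1000).astype(np.float32));e,V=np.linalg.eigh(np.cov(P.T))
    print(zz,c,w,hh,an,P.mean(0),np.degrees(np.arctan2(V[1,1],V[0,1])))
# rack top corners z .05
f2=lambda p:(124.6+p[0]/4.5,179.6+p[1]/4.5)
for p in [(120,118),(250,125),(232,497),(105,490)]: print(onz(d,*f2(p),.05))
```

```text
yaw 0.11595633273875967 t [ 0.50147412 -0.01134906]
[[-0.3  0.7]
 [-0.2 -2.1]
 [-1.1 -1.8]
 [-2.2  0.6]
 [-0.4  0.7]
 [ 0.8  0.9]
 [ 2.3  0.8]
 [ 1.1  0.3]]
board jig mm [[ 137.5    1.9]
 [ 134.1 -175.9]
 [  54.3 -174.8]
 [  57.8    2.5]] [ 95.9 -86.6]
home [ 0.60445367 -0.00114062]
nut [0.8076509  0.14653309]
218
0.162 (606.9925537109375, 277.01629638671875) 14.746343612670898 156.80465698242188 74.56659698486328 [0.60628173 0.27744836] 164.74966129385984
0.172 (605.514404296875, 274.4296875) 14.64929485321045 155.77249145507812 74.56660461425781 [0.60480824 0.27485889] 164.74966129385984
[0.66371913 0.31482414 0.05      ]
[0.65767768 0.23422869 0.05      ]
[0.42820636 0.24381445 0.05      ]
[0.43406566 0.32120345 0.05      ]
```

Candidates for the board: the pale wooden blank in the jig at top (300,228); the green ones at (313,143) and (173,343); the teal ones at (383,318) and (467,324); and the stacked scrap at (30,250). The wooden one in the jig is the one meant. The wrench is the red T at (155,220), and the blue T at (150,265) is the hexkey. The crops confirm both choices.

I'll start moving toward the free (-y) end of the board.

>>> {"api": "move_arm", "payload": {"commands": [[[0.5,-0.94,0],[0,0,0.125],-1],[[0.5,-0.94,0],[0,0,0.125],-1],[[0.5,-0.94,0],[0,0,0.125],-1],[[0.5,-0.94,0],[0,0,0.125],-1],[[0.5,-0.94,0],[0,0,0.125],-1]], "newtons": 60}}

```text
clock: 0.6
tcp_pos: [0.2957, 0.3512, 0.2499]
orientation: [-0.0, 0.129, 0.992, -0.0]
wrist_force: [0.4, 0.2, -0.4]
finger_gap: 0.0119
```

>>> {"api": "move_arm", "payload": {"commands": [[[0.5,-0.94,0],[0,0,0.125],-1],[[0.5,-0.94,0],[0,0,0.125],-1],[[0.5,-0.94,0],[0,0,0.125],-1],[[0.5,-0.94,0],[0,0,0.125],-1],[[0.5,-0.94,0],[0,0,0.125],-1]]}}

```text
clock: 1.1
tcp_pos: [0.3957, 0.1631, 0.2502]
orientation: [-0.0, 0.086, 0.996, 0.0]
wrist_force: [1.3, 0.1, -0.4]
finger_gap: -0.0002
```

>>> {"api": "move_arm", "payload": {"commands": [[[0.5,-0.94,0],[0,0,0.125],-1],[[0.5,-0.94,0],[0,0,0.125],-1],[[0.5,-0.94,0],[0,0,0.125],-1],[[0.5,-0.94,0],[0,0,0.125],-1],[[0.5,-0.94,0],[0,0,0.125],-1]]}}

```text
clock: 1.6
tcp_pos: [0.4957, -0.0249, 0.25]
orientation: [-0.0, 0.042, 0.999, 0.0]
wrist_force: [0.3, 0.8, -0.1]
finger_gap: -0.0
```

>>> {"api": "move_arm", "payload": {"commands": [[[0.5,-0.94,0],[0,0,0.125],-1],[[0.5,-0.94,0],[0,0,0.125],-1],[[0.5,-0.94,0],[0,0,0.125],-1],[[0.5,-0.94,0],[0,0,0.125],-1],[[0.5,-0.94,0],[0,0,0.125],-1]]}}

```text
clock: 2.1
tcp_pos: [0.5958, -0.2128, 0.2497]
orientation: [-0.0, -0.001, 1.0, 0.0]
wrist_force: [1.5, 0.3, 0.2]
finger_gap: -0.0
```

>>> {"api": "move_arm", "payload": {"commands": [[[0,-0.3,-1],[0,0,0],-1],[[0,0,-1],[0,0,0],-1],[[0,0,-1],[0,0,0],-1],[[0,0,-1],[0,0,0],-1],[[0,0,-0.5],[0,0,0],-1]]}}

```text
clock: 2.6
tcp_pos: [0.5928, -0.222, 0.0656]
orientation: [-0.003, -0.001, 1.0, 0.002]
wrist_force: [-0.7, 0.8, 0.5]
finger_gap: -0.0
```

Run:
```python
from h import *
d=snap('side','side1');a=d['frame'][:,:,::-1]
cv2.imwrite('pics/c4.png',cv2.resize(a[190:360,200:420],None,fx=3.5,fy=3.5,interpolation=cv2.INTER_CUBIC))
```

```text
(no output)
```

View pics/c4.png

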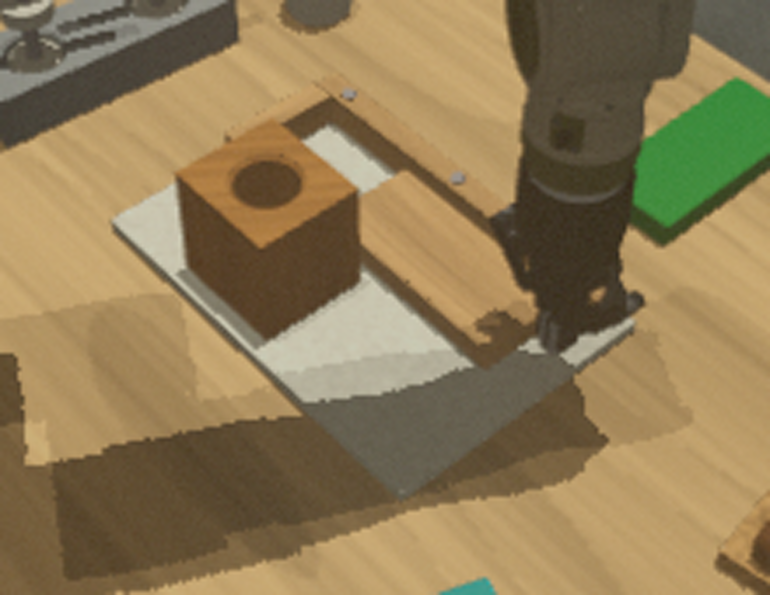

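Crop `c4` shows the fingers, at about (560,300), clear of the board's free end at (490,340). I'll lower and push in +y.

>>> {"api": "move_arm", "payload": {"commands": [[[0,0,-0.55],[0,0,0],-1],[[0,0,0],[0,0,0],-1],[[0,0.2,0],[0,0,0],-1],[[0,0.2,0],[0,0,0],-1],[[0,0.2,0],[0,0,0],-1]]}}

```text
clock: 3.15
tcp_pos: [0.5962, -0.1986, 0.0498]
orientation: [0.001, -0.001, 1.0, -0.0]
wrist_force: [0.3, -0.0, 0.6]
finger_gap: -0.0
```

>>> {"api": "move_arm", "payload": {"commands": [[[0,0.25,0],[0,0,0],-1],[[0,0.25,0],[0,0,0],-1],[[0,0.25,0],[0,0,0],-1],[[0,0.25,0],[0,0,0],-1],[[0,0.25,0],[0,0,0],-1]]}}

```text
clock: 3.65
tcp_pos: [0.5956, -0.1485, 0.0486]
orientation: [0.0, -0.001, 1.0, -0.0]
wrist_force: [-0.2, -2.7, 1.8]
finger_gap: 0.0001
```

Run:
```python
from h import *
d=snap('side','side2');a=d['frame'][:,:,::-1]
cv2.imwrite('pics/c5.png',cv2.resize(a[190:360,200:420],None,fx=3.5,fy=3.5,interpolation=cv2.INTER_CUBIC))
```

```text
(no output)
```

View pics/c5.png

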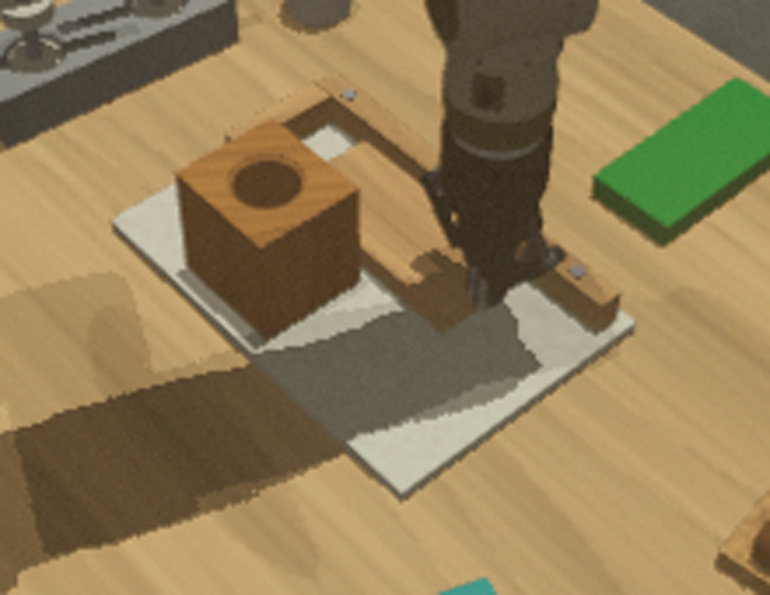

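The board is sliding with the fingers. I'll continue, then go slowly near the stop.

>>> {"api": "move_arm", "payload": {"commands": [[[0,0.25,-0.1],[0,0,0],-1],[[0,0.2,0],[0,0,0],-1],[[0,0.2,0],[0,0,0],-1],[[0,0.1,0],[0,0,0],-1],[[0,0.05,0],[0,0,0],-1]]}}

```text
clock: 4.2
tcp_pos: [0.5992, -0.1206, 0.0484]
orientation: [0.004, -0.0, 1.0, -0.004]
wrist_force: [0.4, -9.8, 15.9]
finger_gap: -0.0002
```

>>> {"api": "move_arm", "payload": {"commands": [[[0,0.06,0],[0,0,0],-1],[[0,0.06,0],[0,0,0],-1],[[0,0.06,0],[0,0,0],-1]]}}

```text
clock: 4.5
tcp_pos: [0.5993, -0.1138, 0.0484]
orientation: [0.004, -0.0, 1.0, -0.004]
wrist_force: [-0.6, -10.4, 16.4]
finger_gap: 0.0
```

>>> {"api": "move_arm", "payload": {"commands": [[[0,0.06,0],[0,0,0],-1],[[0,0.06,0],[0,0,0],-1]]}}

```text
clock: 4.7
tcp_pos: [0.5993, -0.109, 0.0484]
orientation: [0.004, -0.0, 1.0, -0.004]
wrist_force: [-0.6, -9.6, 16.6]
finger_gap: -0.0001
```

Run:
```python
from h import *
print(env.tcp_to_tips)
d=snap('side','side3');a=d['frame'][:,:,::-1]
e=snap('top','top3')['frame'][:,:,::-1]
cv2.imwrite('pics/c6.png',cv2.resize(a[200:320,230:370],None,fx=5,fy=5,interpolation=cv2.INTER_CUBIC))
cv2.imwrite('pics/c7.png',cv2.resize(e[190:295,210:360],None,fx=5,fy=5,interpolation=cv2.INTER_CUBIC))
for z in (.012,.03,.036): print(proj(d,[.5993,-.109,z]))
```

```text
0.019
[328.58559429 271.00257166]
[328.7964351  266.41449888]
[328.86764293 264.86495678]
```

View pics/c6.png

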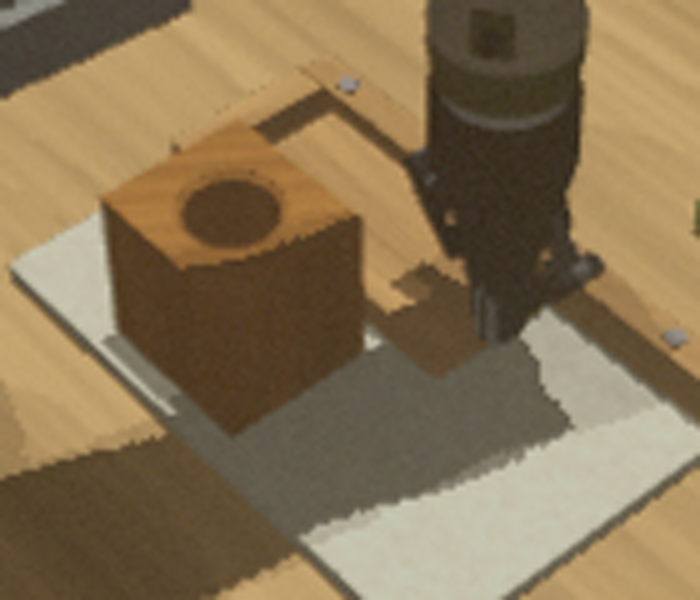

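View pics/c7.png

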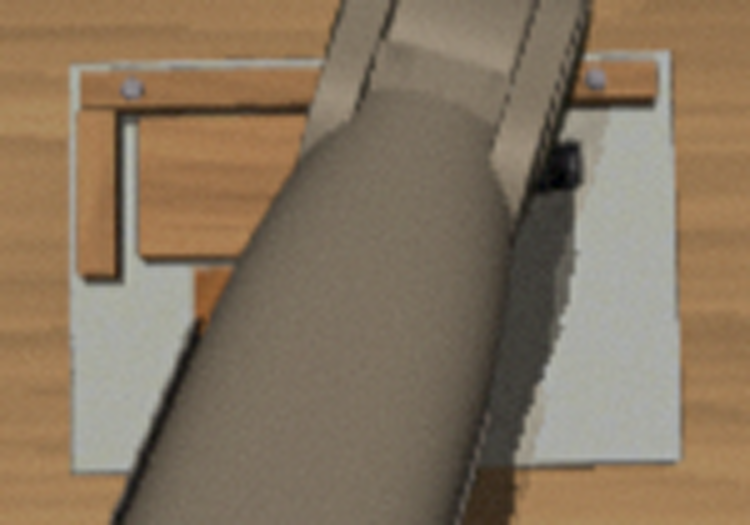

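>>> {"api": "move_arm", "payload": {"commands": [[[0,0,0.18],[0,0,0],-1],[[0,0,0],[0,0,0],-1]]}}

```text
clock: 5.0
tcp_pos: [0.5957, -0.1052, 0.0523]
orientation: [0.0, -0.001, 1.0, 0.0]
wrist_force: [-0.1, -1.5, 1.2]
finger_gap: -0.0001
```

>>> {"api": "move_arm", "payload": {"commands": [[[0,0.07,0],[0,0,0],-1],[[0,0.07,0],[0,0,0],-1]]}}

```text
clock: 5.2
tcp_pos: [0.5948, -0.0991, 0.0508]
orientation: [-0.001, -0.001, 1.0, 0.0]
wrist_force: [-0.3, -2.4, 1.5]
finger_gap: 0.0002
```

>>> {"api": "move_arm", "payload": {"commands": [[[0,0.06,-0.02],[0,0,0],-1],[[0,0.06,0],[0,0,0],-1]]}}

```text
clock: 5.4
tcp_pos: [0.5965, -0.0976, 0.0509]
orientation: [0.001, -0.0, 1.0, -0.003]
wrist_force: [2.6, -16.2, -0.6]
finger_gap: 0.0
```

>>> {"api": "move_arm", "payload": {"commands": [[[0,0.06,0],[0,0,0],-1],[[0,0.06,0],[0,0,0],-1]]}}

```text
clock: 5.6
tcp_pos: [0.5981, -0.0968, 0.0516]
orientation: [0.002, 0.001, 1.0, -0.007]
wrist_force: [0.8, -28.1, -0.6]
finger_gap: -0.0002
```

Run:
```python
from h import *
a=snap('side','side4')['frame'][:,:,::-1]
e=snap('top','top4')['frame'][:,:,::-1]
cv2.imwrite('pics/c8.png',np.hstack([cv2.resize(a[200:320,230:330],None,fx=4,fy=4,interpolation=cv2.INTER_CUBIC),cv2.resize(e[190:310,220:310],None,fx=4,fy=4,interpolation=cv2.INTER_CUBIC)]))
```

```text
(no output)
```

View pics/c8.png

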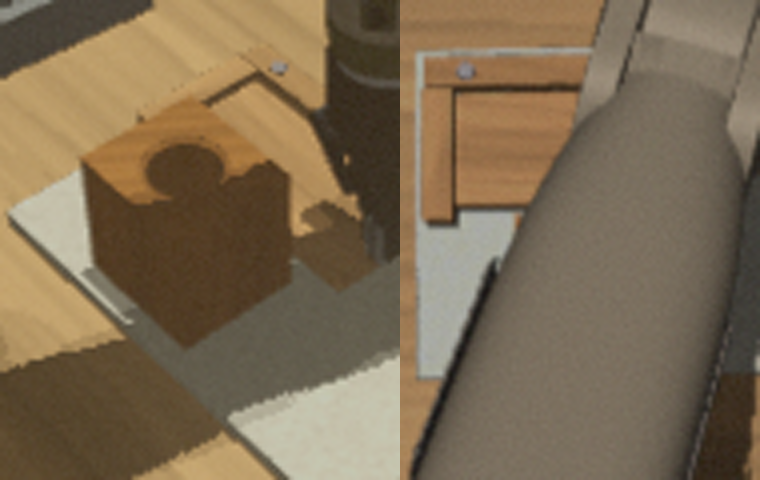

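The force rose to 28 N at TCP y -0.097 and the top view (450,150) shows the board's end on the stop. So the board is home, and I can back off and go to the wrench.

>>> {"api": "move_arm", "payload": {"commands": [[[0,-0.4,0],[0,0,0],-1],[[0,-0.3,0],[0,0,0],-1],[[0,0,1],[0,0,0],-1],[[0,0,1],[0,0,0],-1],[[0,0,1],[0,0,0],-1]]}}

```text
clock: 6.2
tcp_pos: [0.5944, -0.1172, 0.1708]
orientation: [-0.001, -0.001, 1.0, 0.001]
wrist_force: [0.4, -0.2, -0.9]
finger_gap: 0.0002
```

>>> {"api": "move_arm", "payload": {"commands": [[[0,0,1],[0,0,0],-1],[[0,0,1],[0,0,0],-1],[[0,0.5,0.7],[0,0,0],0.2],[[0,1,0],[0,0,-0.2],0.2],[[0,1,0],[0,0,-0.2],0.2]]}}

```text
clock: 6.7
tcp_pos: [0.5955, -0.017, 0.2793]
orientation: [0.0, 0.028, 1.0, 0.001]
wrist_force: [0.4, 0.7, -0.5]
finger_gap: 0.043
```

>>> {"api": "move_arm", "payload": {"commands": [[[0,1,0],[0,0,-0.2],0.2],[[0,1,0],[0,0,-0.2],0.2],[[0,1,0],[0,0,-0.2],0.2],[[0,1,0],[0,0,-0.2],0.2],[[0,1,0],[0,0,-0.2],0.2]]}}

```text
clock: 7.2
tcp_pos: [0.5944, 0.1841, 0.2778]
orientation: [-0.001, 0.097, 0.995, 0.0]
wrist_force: [0.6, -0.4, 0.3]
finger_gap: 0.0517
```

Run:
```python
from h import *
e=snap('top','top5')['frame'][:,:,::-1]
s=env.get_state();print(s['tcp_pos'],s['orientation'],s['finger_gap'],s['joint_pos'])
cv2.imwrite('pics/c9.png',cv2.resize(e[190:295,210:360],None,fx=5,fy=5,interpolation=cv2.INTER_CUBIC))
```

```text
[0.59379043 0.18987184 0.27756106] [-0.00159451  0.09469732  0.99550234  0.00222776] 0.05110815526865166 [0.17846267 0.40797117 0.24908964 1.41378286 0.00515092 0.36813743]
```

View pics/c9.png

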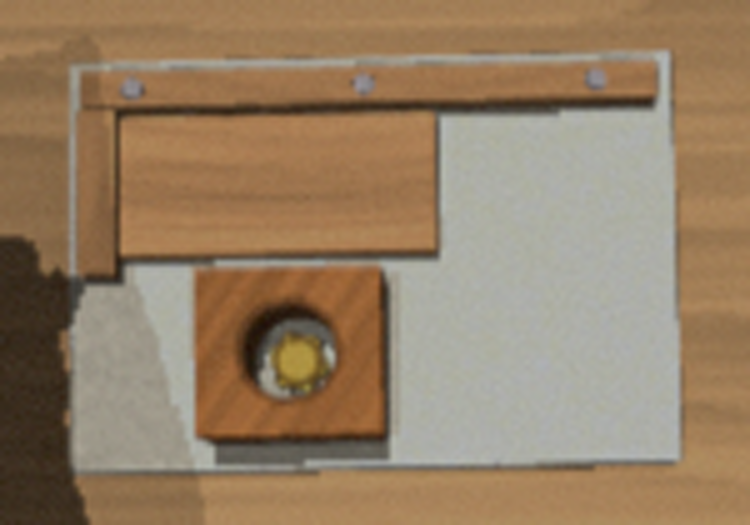

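The board's end face is flush on the stop face at (118,180). Next I'll align over the wrench bar.

>>> {"api": "move_arm", "payload": {"commands": [[[0.1,0.8,0],[0,0,-0.2],0.2],[[0.1,0.8,0],[0,0,-0.2],0.2],[[0.13,0.59,0],[0,0,-0.15],0.2],[[0,0,-1],[0,0,0],0.2],[[0,0,0],[0,0,0],0.2]]}}

```text
clock: 7.75
tcp_pos: [0.6046, 0.2697, 0.2318]
orientation: [-0.006, 0.134, 0.991, -0.002]
wrist_force: [-1.4, -0.1, -1.4]
finger_gap: 0.0513
```

Run:
```python
from h import *
s=env.get_state();print(s['tcp_pos'],s['orientation'],s['finger_gap'])
a=snap('side','side6')['frame'][:,:,::-1]
e=load('top5')['frame'][:,:,::-1]
cv2.imwrite('pics/c10.png',np.hstack([cv2.resize(a[100:240,165:305],(560,560),interpolation=cv2.INTER_CUBIC),cv2.resize(e[250:274,258:282],(240,560)[:1]*2,interpolation=cv2.INTER_CUBIC) if 0 else cv2.copyMakeBorder(cv2.resize(e[250:274,258:282],(240,240),interpolation=cv2.INTER_CUBIC),0,320,0,0,0)]))
```

```text
[0.60464537 0.26967561 0.23177179] [-0.00602397  0.1335199   0.99102518 -0.0022882 ] 0.0513119679822137
```

View pics/c10.png

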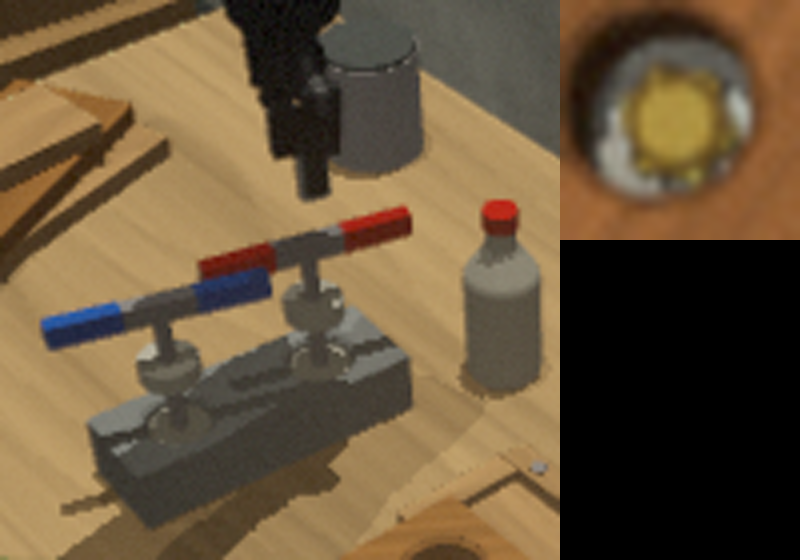

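Gripper sits above the red bar (310,245). I'll let it settle and read the pose.

>>> {"api": "move_arm", "payload": {"commands": [[[0,0,0],[0,0,0],0.2]]}}

```text
clock: 7.9
tcp_pos: [0.6084, 0.2693, 0.2392]
orientation: [-0.001, 0.135, 0.991, -0.0]
wrist_force: [-0.0, -0.4, -0.5]
finger_gap: 0.0512
```

>>> {"api": "move_arm", "payload": {"commands": [[[-0.03,0.2,0],[0,0,0],0.2],[[0,0,-0.8],[0,0,0],0.2],[[0,0,-0.8],[0,0,0],0.2],[[0,0,-0.6],[0,0,0],0.2],[[0,0,0],[0,0,0],0.2]]}}

```text
clock: 8.4
tcp_pos: [0.606, 0.2771, 0.1485]
orientation: [-0.002, 0.135, 0.991, -0.001]
wrist_force: [0.2, 0.3, -0.5]
finger_gap: 0.0511
```

Run:
```python
from h import *
a=snap('side','side7')['frame'][:,:,::-1]
s=env.get_state();print(s['tcp_pos'],s['wrist_force'])
cv2.imwrite('pics/c11.png',cv2.resize(a[100:240,165:305],(560,560),interpolation=cv2.INTER_CUBIC))
```

```text
[0.60710492 0.27747569 0.15073524] [ 0.08840267 -0.62117752  0.65625095]
```

View pics/c11.png

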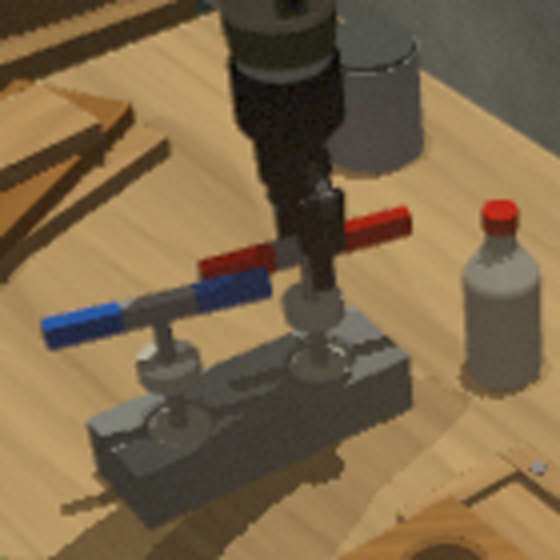

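The fingers straddle the bar at (310,245). Closing on it.

>>> {"api": "move_arm", "payload": {"commands": [[[0,0,0],[0,0,0],-1],[[0,0,0],[0,0,0],-1],[[0,0,0],[0,0,0],-1],[[0,0,0],[0,0,0],-1]], "newtons": 110}}

```text
clock: 8.85
tcp_pos: [0.6089, 0.2782, 0.1534]
orientation: [0.002, 0.135, 0.991, 0.001]
wrist_force: [0.5, 1.2, 6.7]
finger_gap: 0.012
```

>>> {"api": "move_arm", "payload": {"commands": [[[0,0,0.5],[0,0,0],-1],[[0,0,0.8],[0,0,0],-1],[[0,0,0.8],[0,0,0],-1],[[0,0,0.8],[0,0,0],-1],[[0,0,0.8],[0,0,0],-1]]}}

```text
clock: 9.35
tcp_pos: [0.6069, 0.2774, 0.2994]
orientation: [-0.001, 0.135, 0.991, -0.0]
wrist_force: [1.1, -0.4, -4.8]
finger_gap: 0.0122
```

Lifted: the wrist reads about 4.8 N, which is the wrench's weight. I'll raise a little more and estimate the nut phase.

>>> {"api": "move_arm", "payload": {"commands": [[[0,0,0.8],[0,0,0],-1],[[-0.3,-0.8,0],[0,0,0],-1],[[-0.3,-0.8,0],[0,0,0],-1],[[-0.3,-0.8,0],[0,0,0],-1],[[-0.3,-0.8,0],[0,0,0],-1]]}}

```text
clock: 9.85
tcp_pos: [0.5584, 0.1485, 0.3301]
orientation: [-0.001, 0.134, 0.991, -0.0]
wrist_force: [0.5, 0.3, -4.1]
finger_gap: 0.0117
```

```bash
python3 - <<'E'
from h import *
c=np.array([.5015,-.0115])
for tag in('top0','top5'):
    d=load(tag);im=d['frame'].astype(float)
    yel=(im[:,:,0]+im[:,:,1])/2-im[:,:,2]
    sat=np.clip(yel/(im.sum(2)/3+5),0,2)
    V,U=np.mgrid[250:274,256:284]
    P=np.array([onz(d,u,v,.028)[:2] for u,v in zip(U.ravel(),V.ravel())]).reshape(V.shape+(2,))
    s=sat[250:274,256:284]
    m=(s>.6)&(np.hypot(*(P-c).transpose(2,0,1))<.024)
    print(tag,m.sum(),m.sum()*2.78**2)
    cc=P[m].mean(0);print('centroid',cc)
    for ctr in(c,cc):
      q=P-ctr;r=np.hypot(q[...,0],q[...,1]);ph=np.arctan2(q[...,1],q[...,0])
      for lo,hi in((.013,.020),(.014,.018)):
        k=(r>lo)&(r<hi);w=s[k]-s[k].mean()
        z=(w*np.exp(6j*ph[k])).sum();print(lo,'corner angle mod60',np.degrees(np.angle(z)/6)%60,abs(z)/len(w))
E
python3 - <<'E'
E
```

```text
top0 103 796.0251999999999
centroid [ 0.49926302 -0.01405436]
0.013 corner angle mod60 17.63678692000359 0.043454703732480573
0.014 corner angle mod60 18.66120491922633 0.05890773245811464
0.013 corner angle mod60 14.396754120657226 0.0193833348331527
0.014 corner angle mod60 12.579139725074935 0.016378806436126905
top5 100 772.8399999999999
centroid [ 0.49928782 -0.01372027]
0.013 corner angle mod60 16.831523224324677 0.044377308930949634
0.014 corner angle mod60 18.162100286993965 0.05923755457675378
0.013 corner angle mod60 17.750475594994302 0.02704544528932072
0.014 corner angle mod60 12.348063670463555 0.03173221322097406
```

The nut's corners are at about 13–18° (mod 60), so the bar should lie near 165°, and it is already there. I'll refine the bore mouth with the side view.

Run:
```python
from h import *
d=load('side0');im=d['frame'];g=cv2.cvtColor(im,cv2.COLOR_RGB2GRAY)
c=proj(d,[.5015,-.0115,.112]).round().astype(int);print(c)
print(g[c[1]-12:c[1]+13:2,c[0]-18:c[0]+19:2])
for T in (60,70,80):
    m=(g<T).astype(np.uint8);m2=np.zeros_like(m);m2[c[1]-14:c[1]+14,c[0]-20:c[0]+20]=m[c[1]-14:c[1]+14,c[0]-20:c[0]+20]
    n,l,st,ce=cv2.connectedComponentsWithStats(m2);k=l[c[1],c[0]]
    if k: 
        ct=max(cv2.findContours((l==k).astype(np.uint8),0,1)[0],key=len).reshape(-1,2)
        P=np.array([onz(d,u,v,.112)[:2] for u,v in ct])
        A=np.c_[2*P,np.ones(len(P))];s=np.linalg.lstsq(A,(P**2).sum(1),rcond=None)[0]
        print(T,st[k],'circle',s[:2],np.sqrt(s[2]+s[0]**2+s[1]**2),P.min(0),P.max(0))
# block top corners from side, crop c3 (3x, off 170,140)
for p in [(322,252),(398,313),(317,361),(241,300)]:
    print(onz(d,169.67+p[0]/3,139.67+p[1]/3,.112))
```

```text
[275 242]
[[143 147 148 144  96 115 112 116 117 119 120 123 118 119 110 170 179 180
  180]
 [139 142 133 120 116 115 113 114 111 110 110 110 108 109 112 111 171 180
  182]
 [138 114 109 112 112 112 109 103  97  97  95  98 107 116 115 118 117 167
  181]
 [114 116 117 118 121 113 104  96  77  63  61  71  96 103 112 117 116 114
  139]
 [116 116 117 116 109 101  67  62  62  60  61  61  64  71  97 116 120 118
  122]
 [114 115 119 116 105  70  62  65  63  64  64  60  65  63  77 110 121 122
  123]
 [119 122 123 122 105  61  64  65  61  60  61  66  63  63  62 114 121 119
  118]
 [123 121 121 121 108  66  61  61  63  60  61  67  66  66  75 115 117 119
  119]
 [ 68 114 116 119 119  92  65  63  58  61  65  63  64  70 111 119 121 117
  117]
 [ 61  61 114 118 118 120  99  72  66  66  67  70  88 110 111 113 112 115
  109]
 [ 65  63  62 109 114 114 117 115 115 116 118 116 117 116 118 116 116  91
   64]
 [ 59  66  62  62 107 115 111 114 115 114 116 112 115 115 117 113  67  66
   62]
 [ 60  64  60  62  55 107 116 120 118 118 120 117 120 117  94  66  64  61
   66]]
70 [267 236  19  13 188] circle [ 0.50197556 -0.01364995] 0.021836843634843967 [ 0.48014    -0.03608984] [0.52452752 0.00901995]
80 [266 236  20  13 205] circle [ 0.5020247  -0.01395862] 0.02280877008973046 [ 0.47825799 -0.03772499] [0.52528411 0.00901995]
[0.54695959 0.03789919 0.112     ]
[ 0.54793414 -0.06293457  0.112     ]
[ 0.46251024 -0.06180507  0.112     ]
[0.45804605 0.03571507 0.112     ]
```

>>> {"api": "move_arm", "payload": {"commands": [[[-0.28,-0.81,0],[0,0,0],-1],[[-0.28,-0.81,0],[0,0,0],-1],[[-0.28,-0.81,0],[0,0,0],-1],[[-0.28,-0.81,0],[0,0,0],-1],[[-0.28,-0.81,0],[0,0,0],-1]]}}

```text
clock: 10.35
tcp_pos: [0.5024, -0.0135, 0.3304]
orientation: [-0.001, 0.135, 0.991, 0.0]
wrist_force: [0.2, -0.6, -4.8]
finger_gap: 0.0122
```

>>> {"api": "move_arm", "payload": {"commands": [[[0,0,0],[0,0,0],-1],[[0,0,0],[0,0,0],-1]]}}

```text
clock: 10.55
tcp_pos: [0.503, -0.013, 0.3306]
orientation: [-0.0, 0.136, 0.991, 0.0]
wrist_force: [0.0, -0.2, -4.5]
finger_gap: 0.0117
```

Run:
```python
from h import *
d=snap('side','side8');a=d['frame'][:,:,::-1]
s=env.get_state();print(s['tcp_pos'],s['orientation'],s['joint_pos'])
t=s['tcp_pos']
for z in (0,.15-.15,): pass
for h in (0,.045,.106,.15): print(h,proj(d,t+[0,0,h-.15]))
cv2.imwrite('pics/c12.png',cv2.resize(a[120:300,190:370],(720,720)[:2],interpolation=cv2.INTER_CUBIC)[:600])
```

```text
[ 0.50328282 -0.01234301  0.3306161 ] [-2.25813017e-04  1.34973049e-01  9.90849201e-01  2.92269082e-04] [-1.84422945e-01  1.62770196e-01  4.58956743e-02  1.45440154e+00
  5.61698144e-04  8.63494634e-02]
0 [274.56589052 221.33520692]
0.045 [273.66842701 207.18687902]
0.106 [272.37004459 186.71814674]
0.15 [271.36932119 170.94194791]
```

View pics/c12.png

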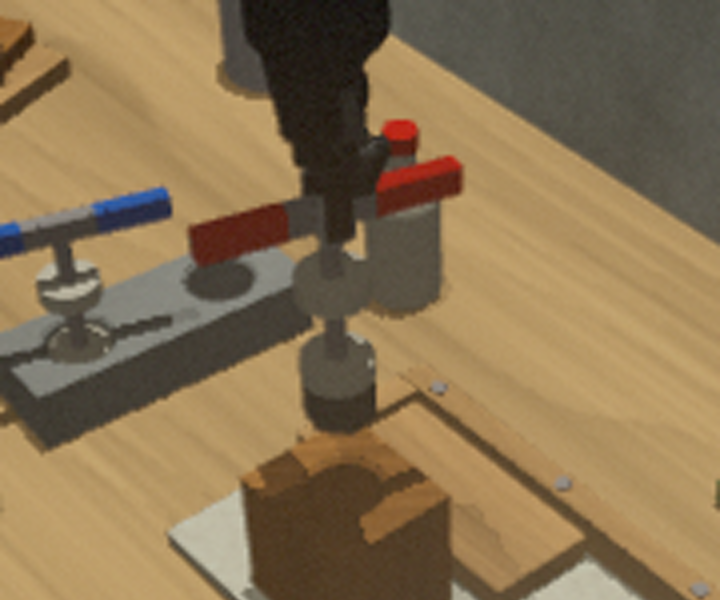

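The wrench hangs straight over the bore, socket at (339,405) in crop `c12`, matching the projection. Descending with force checks.

>>> {"api": "move_arm", "payload": {"commands": [[[-0.02,0.01,-0.6],[0,0,0],-1],[[0,0,-0.5],[0,0,0],-1],[[0,0,-0.4],[0,0,0],-1],[[0,0,-0.25],[0,0,0],-1],[[0,0,-0.2],[0,0,0],-1]]}}

```text
clock: 11.1
tcp_pos: [0.5027, -0.0111, 0.2519]
orientation: [-0.0, 0.134, 0.991, 0.0]
wrist_force: [0.1, -0.6, -4.4]
finger_gap: 0.0122
```

>>> {"api": "move_arm", "payload": {"commands": [[[0,0,-0.15],[0,0,0],-1],[[0,0,-0.15],[0,0,0],-1],[[0,0,-0.15],[0,0,0],-1]]}}

```text
clock: 11.4
tcp_pos: [0.5031, -0.012, 0.2348]
orientation: [0.001, 0.135, 0.991, 0.0]
wrist_force: [0.3, -0.1, -4.2]
finger_gap: 0.0119
```

>>> {"api": "move_arm", "payload": {"commands": [[[0,0,-0.15],[0,0,0],-1],[[0,0,-0.15],[0,0,0],-1],[[0,0,-0.15],[0,0,0],-1]]}}

```text
clock: 11.7
tcp_pos: [0.5027, -0.0121, 0.2163]
orientation: [0.0, 0.135, 0.991, 0.0]
wrist_force: [-0.2, -0.4, -4.3]
finger_gap: 0.0121
```

>>> {"api": "move_arm", "payload": {"commands": [[[0,0,-0.15],[0,0,0],-1],[[0,0,-0.15],[0,0,0],-1],[[0,0,-0.1],[0,0,0],-1]]}}

```text
clock: 12.0
tcp_pos: [0.5024, -0.012, 0.2]
orientation: [-0.0, 0.135, 0.991, 0.0]
wrist_force: [0.2, -0.2, -4.6]
finger_gap: 0.0117
```

>>> {"api": "move_arm", "payload": {"commands": [[[0,0,-0.12],[0,0,0],-1],[[0,0,-0.12],[0,0,0],-1],[[0,0,-0.12],[0,0,0],-1]]}}

```text
clock: 12.3
tcp_pos: [0.5027, -0.012, 0.186]
orientation: [0.0, 0.135, 0.991, 0.0]
wrist_force: [-0.7, 0.1, -4.3]
finger_gap: 0.0117
```

>>> {"api": "move_arm", "payload": {"commands": [[[0,0,-0.12],[0,0,0],-1],[[0,0,-0.12],[0,0,0],-1],[[0,0,0],[0,0,0],-1]]}}

```text
clock: 12.6
tcp_pos: [0.5023, -0.0119, 0.176]
orientation: [-0.0, 0.135, 0.991, 0.0]
wrist_force: [-0.0, 0.7, -5.3]
finger_gap: 0.0122
```

>>> {"api": "move_arm", "payload": {"commands": [[[0,0,-0.12],[0,0,0],-1],[[0,0,-0.12],[0,0,0],-1],[[0,0,0],[0,0,0],-1]]}}

```text
clock: 12.9
tcp_pos: [0.5023, -0.0119, 0.1664]
orientation: [-0.0, 0.135, 0.991, 0.0]
wrist_force: [0.6, 0.3, -5.6]
finger_gap: 0.0118
```

>>> {"api": "move_arm", "payload": {"commands": [[[0,0,-0.1],[0,0,0],-1],[[0,0,0],[0,0,0],-1]]}}

```text
clock: 13.1
tcp_pos: [0.5034, -0.0121, 0.1654]
orientation: [0.001, 0.135, 0.991, -0.0]
wrist_force: [-3.4, 1.1, 9.2]
finger_gap: 0.0118
```

Seated: the force turned at TCP z 0.1654, exactly 12 mm above the grasp height of 0.1534 in the rack. Turning clockwise.

>>> {"api": "move_arm", "payload": {"commands": [[[-0.01,0,0.05],[0,0,0],-1],[[0,0,0],[0,0,-0.5],-1],[[0,0,0],[0,0,-0.5],-1],[[0,0,0],[0,0,-0.5],-1],[[0,0,0],[0,0,-0.5],-1]], "newtons": 120}}

```text
clock: 13.6
tcp_pos: [0.503, -0.0119, 0.1654]
orientation: [0.001, 0.272, 0.962, 0.0]
wrist_force: [0.8, -0.6, -2.9]
finger_gap: 0.0119
```

```bash
cat >> h.py <<'E'
def st():
    s=env.get_state();q=s['orientation'];print(s['clock'],s['tcp_pos'].round(4),'jaw',90-np.degrees(2*np.arctan2(q[1],q[2])),s['wrist_force'].round(1),s['ft_torque'].round(2),s['finger_gap'])
E
python3 -c "
from h import *
st()"
```

```text
13.6 [ 0.503  -0.0119  0.1654] jaw 58.42589074287635 [ 0.8 -0.6 -2.9] [ 0.12 -0.23  0.42] 0.011945288387656626
```

Torque is 0.42 N m, so the nut is being driven. Continuing.

>>> {"api": "move_arm", "payload": {"commands": [[[0,0,0],[0,0,-0.6],-1],[[0,0,0],[0,0,-0.6],-1],[[0,0,0],[0,0,-0.6],-1],[[0,0,0],[0,0,-0.6],-1],[[0,0,0],[0,0,-0.6],-1]]}}

```text
clock: 14.1
tcp_pos: [0.5029, -0.0119, 0.1654]
orientation: [0.001, 0.466, 0.885, 0.0]
wrist_force: [0.9, 0.2, -1.7]
finger_gap: 0.0123
```

>>> {"api": "move_arm", "payload": {"commands": [[[0,0,0],[0,0,-0.6],-1],[[0,0,0],[0,0,-0.6],-1],[[0,0,0],[0,0,-0.6],-1],[[0,0,0],[0,0,-0.6],-1]]}}

```text
clock: 14.5
tcp_pos: [0.5028, -0.0119, 0.1654]
orientation: [0.001, 0.607, 0.794, 0.0]
wrist_force: [0.3, 0.4, -2.7]
finger_gap: 0.0118
```

```bash
python3 -c "
from h import *
st()"
```

```text
14.5 [ 0.5028 -0.0119  0.1654] jaw 15.200284025565395 [ 0.3  0.4 -2.7] [ 0.02 -0.14  0.47] 0.011836903204935516
```

>>> {"api": "move_arm", "payload": {"commands": [[[0,0,0],[0,0,-0.5],-1],[[0,0,0],[0,0,-0.5],-1],[[0,0,0],[0,0,-0.5],-1],[[0,0,0],[0,0,-0.5],-1]]}}

```text
clock: 14.9
tcp_pos: [0.5027, -0.0119, 0.1654]
orientation: [0.0, 0.712, 0.702, 0.0]
wrist_force: [0.9, 0.3, -1.6]
finger_gap: 0.0119
```

```bash
python3 -c "
from h import *
st()"
```

```text
14.9 [ 0.5027 -0.0119  0.1654] jaw -0.7662722580394927 [ 0.9  0.3 -1.6] [ 0.05 -0.05  0.5 ] 0.011889484302922667
```

>>> {"api": "move_arm", "payload": {"commands": [[[0,0,0],[0,0,-0.5],-1],[[0,0,0],[0,0,-0.5],-1]]}}

```text
clock: 15.1
tcp_pos: [0.5027, -0.0119, 0.1654]
orientation: [0.0, 0.759, 0.651, 0.0]
wrist_force: [-0.3, -0.1, -1.5]
finger_gap: 0.0117
```

```bash
python3 -c "
from h import *
st()"
```

```text
15.1 [ 0.5027 -0.0119  0.1654] jaw -8.763978327957446 [-0.3 -0.1 -1.5] [ 0.01 -0.01  0.54] 0.01167832216872041
```

>>> {"api": "move_arm", "payload": {"commands": [[[0,0,0],[0,0,-0.4],-1],[[0,0,0],[0,0,-0.3],-1]]}}

```text
clock: 15.3
tcp_pos: [0.5027, -0.0119, 0.1654]
orientation: [0.0, 0.79, 0.614, 0.0]
wrist_force: [-0.7, 1.0, -1.6]
finger_gap: 0.0119
```

```bash
python3 -c "
from h import *
st()"
```

```text
15.3 [ 0.5027 -0.0119  0.1654] jaw -14.313476538894363 [-0.7  1.  -1.6] [ 0.07 -0.08  0.52] 0.011854116019001453
```

>>> {"api": "move_arm", "payload": {"commands": [[[0,0,0],[0,0,-0.3],-1],[[0,0,0],[0,0,-0.2],-1]]}}

```text
clock: 15.5
tcp_pos: [0.5026, -0.0119, 0.1654]
orientation: [0.0, 0.81, 0.586, 0.0]
wrist_force: [0.9, 0.7, -1.4]
finger_gap: 0.0119
```

```bash
python3 -c "
from h import *
st()"
```

```text
15.5 [ 0.5026 -0.0119  0.1654] jaw -18.287798589926325 [ 0.9  0.7 -1.4] [ 0.09 -0.07  0.52] 0.011947460487251897
```

>>> {"api": "move_arm", "payload": {"commands": [[[0,0,0],[0,0,-0.3],-1],[[0,0,0],[0,0,-0.2],-1]]}}

```text
clock: 15.7
tcp_pos: [0.5026, -0.012, 0.1654]
orientation: [0.0, 0.831, 0.557, 0.0]
wrist_force: [0.1, 0.8, -0.6]
finger_gap: 0.0118
```

Run:
```python
from h import *
st()
d=snap('side','side9');a=d['frame'][:,:,::-1]
cv2.imwrite('pics/c13.png',cv2.resize(a[140:290,210:360],(600,600),interpolation=cv2.INTER_CUBIC))
```

```text
15.7 [ 0.5026 -0.012   0.1654] jaw -22.31314492718917 [ 0.1  0.8 -0.6] [ 0.12 -0.05  0.54] 0.011758424567634042
```

View pics/c13.png

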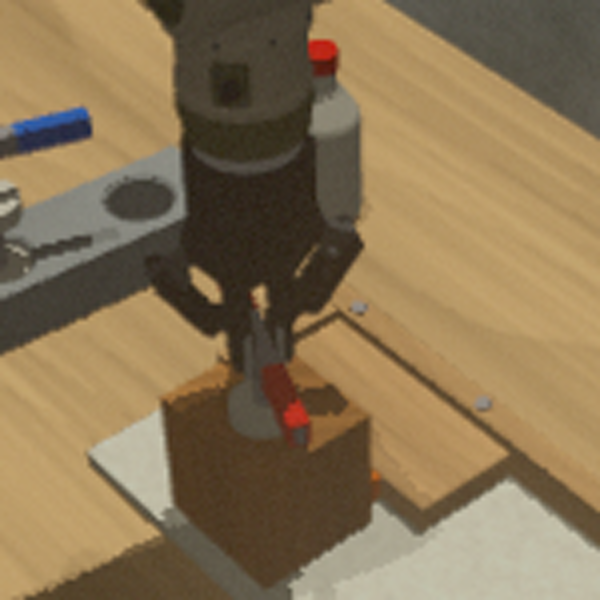

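The pad is out beside the board at (375,483), and the board is still at the stop. I'll continue to the end of travel.

>>> {"api": "move_arm", "payload": {"commands": [[[0,0,0],[0,0,-0.3],-1],[[0,0,0],[0,0,-0.2],-1]]}}

```text
clock: 15.95
tcp_pos: [0.5026, -0.012, 0.1654]
orientation: [0.0, 0.849, 0.528, 0.0]
wrist_force: [0.5, 0.0, -0.1]
finger_gap: 0.0122
```

Run:
```python
from h import *
st()
d=load('side9')
h=cv2.cvtColor(d['frame'],cv2.COLOR_RGB2HSV)
m=((h[:,:,0]<6)|(h[:,:,0]>174))&(h[:,:,1]>150)&(h[:,:,2]>50)
m[:232]=0;m[255:]=0;m[:,:270]=0;m[:,290:]=0
v,u=np.nonzero(m);print(len(u),u.mean(),v.mean())
P=onz(d,u.mean(),v.mean(),.16)[:2];c=np.array([.5026,-.012]);print(P,np.degrees(np.arctan2(*(P-c)[::-1])),np.hypot(*(P-c)))
```

```text
15.95 [ 0.5026 -0.012   0.1654] jaw -26.3095684720428 [ 0.5  0.  -0.1] [ 0.14 -0.04  0.56] 0.012154097766204715
35 283.0571428571429 243.31428571428572
[ 0.48373452 -0.0680338 ] -108.60736864214023 0.059124383952990744
```

>>> {"api": "move_arm", "payload": {"commands": [[[0,0,0],[0,0,-0.3],-1],[[0,0,0],[0,0,0],-1]]}}

```text
clock: 16.15
tcp_pos: [0.5026, -0.012, 0.1654]
orientation: [0.0, 0.86, 0.51, 0.0]
wrist_force: [0.5, -0.1, 0.6]
finger_gap: 0.0118
```

```bash
python3 -c "
from h import *
st()"
```

```text
16.15 [ 0.5026 -0.012   0.1654] jaw -28.653796413332742 [ 0.5 -0.1  0.6] [ 0.12 -0.06  0.57] 0.011837262394336408
```

>>> {"api": "move_arm", "payload": {"commands": [[[0,0,0],[0,0,-0.3],-1],[[0,0,0],[0,0,0],-1]]}}

```text
clock: 16.35
tcp_pos: [0.5026, -0.012, 0.1654]
orientation: [0.0, 0.87, 0.492, 0.0]
wrist_force: [0.2, 0.7, 0.6]
finger_gap: 0.012
```

```bash
python3 -c "
from h import *
st()"
```

```text
16.35 [ 0.5026 -0.012   0.1654] jaw -30.99010558538808 [0.2 0.7 0.6] [ 0.08 -0.12  0.77] 0.012036584151777963
```

>>> {"api": "move_arm", "payload": {"commands": [[[0,0,0],[0,0,-0.2],-1],[[0,0,0],[0,0,0],-1]]}}

```text
clock: 16.55
tcp_pos: [0.5025, -0.012, 0.1654]
orientation: [0.0, 0.877, 0.48, 0.0]
wrist_force: [0.1, 1.0, 2.3]
finger_gap: 0.0117
```

Run:
```python
from h import *
st()
d=snap('side','side10');a=d['frame'][:,:,::-1]
h=cv2.cvtColor(d['frame'],cv2.COLOR_RGB2HSV)
m=((h[:,:,0]<6)|(h[:,:,0]>174))&(h[:,:,1]>150)&(h[:,:,2]>50)
m[:232]=0;m[255:]=0;m[:,:262]=0;m[:,290:]=0
v,u=np.nonzero(m);P=onz(d,u.mean(),v.mean(),.16)[:2];c=np.array([.5026,-.012]);print(len(u),P,np.degrees(np.arctan2(*(P-c)[::-1])))
cv2.imwrite('pics/c14.png',cv2.resize(a[140:290,210:360],(600,600),interpolation=cv2.INTER_CUBIC))
```

```text
16.55 [ 0.5025 -0.012   0.1654] jaw -32.63047589450595 [0.1 1.  2.3] [ 0.14 -0.1   1.24] 0.011694368735081504
35 [ 0.4746541  -0.05963885] -120.39673532499417
```

View pics/c14.png

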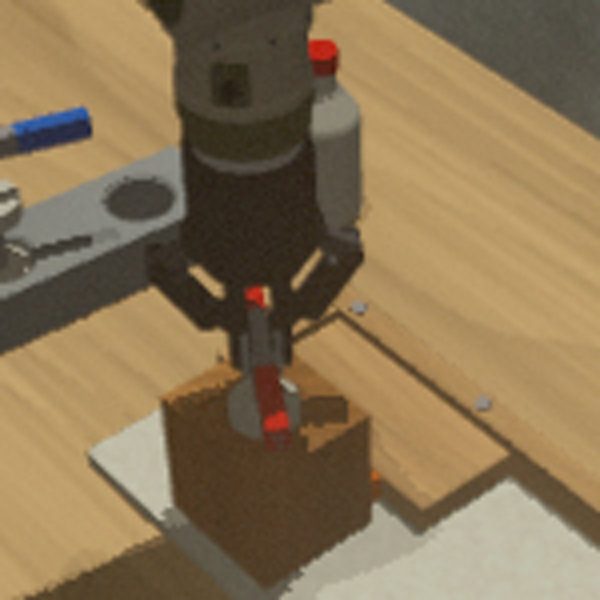

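The torque jumped from 0.57 to 1.24 N m, so the nut is at its hard end and the bar followed the gripper. I'll relax the twist, release and retreat.

>>> {"api": "move_arm", "payload": {"commands": [[[0,0,0],[0,0,0.2],-1],[[0,0,0],[0,0,0],0.3],[[0,0,0],[0,0,0],0.3],[[0,0,0],[0,0,0],0.3],[[0,0,0],[0,0,0],0.3]]}}

```text
clock: 17.1
tcp_pos: [0.5022, -0.0122, 0.165]
orientation: [0.0, 0.871, 0.492, -0.0]
wrist_force: [0.5, 0.0, -0.4]
finger_gap: 0.0556
```

>>> {"api": "move_arm", "payload": {"commands": [[[0,0,0.4],[0,0,0],0.3],[[0,0,1],[0,0,0],0.3],[[0,0,1],[0,0,0],0.3],[[0,0,1],[0,0,0],0.3],[[0,0,0.5],[0,0,0],0.3]]}}

```text
clock: 17.6
tcp_pos: [0.5031, -0.0122, 0.3249]
orientation: [0.002, 0.871, 0.492, 0.002]
wrist_force: [1.1, 0.2, -0.4]
finger_gap: 0.056
```

>>> {"api": "move_arm", "payload": {"commands": [[[-0.2,1,0],[0,0,0],0.3],[[-0.2,1,0],[0,0,0],0.3],[[-0.2,1,0],[0,0,0],0.3],[[-0.2,1,0],[0,0,0],0.3],[[-0.2,1,0],[0,0,0],0.3]]}}

```text
clock: 18.1
tcp_pos: [0.4617, 0.1894, 0.3212]
orientation: [0.0, 0.871, 0.492, 0.0]
wrist_force: [1.0, -0.3, -0.3]
finger_gap: 0.0551
```

>>> {"api": "move_arm", "payload": {"commands": [[[-0.2,1,0],[0,0,0],0.3],[[-0.2,1,0],[0,0,0],0.3],[[-0.2,1,0],[0,0,0],0.3],[[0,0,0],[0,0,0],0.3]]}}

```text
clock: 18.5
tcp_pos: [0.437, 0.3118, 0.3208]
orientation: [-0.001, 0.869, 0.494, 0.0]
wrist_force: [1.0, -0.3, -0.1]
finger_gap: 0.0553
```

Run:
```python
from h import *
st()
a=snap('side','side11')['frame'][:,:,::-1]
d=snap('top','top11');e=d['frame'][:,:,::-1]
cv2.imwrite('pics/c15.png',cv2.resize(e[190:295,210:360],None,fx=5,fy=5,interpolation=cv2.INTER_CUBIC))
cv2.imwrite('pics/c16.png',cv2.resize(a[140:330,170:390],None,fx=3,fy=3,interpolation=cv2.INTER_CUBIC))
h=cv2.cvtColor(d['frame'],cv2.COLOR_RGB2HSV)
m=((h[:,:,0]<6)|(h[:,:,0]>174))&(h[:,:,1]>150)&(h[:,:,2]>50)
m[:225]=0;m[300:]=0;m[:,:230]=0;m[:,310:]=0
v,u=np.nonzero(m);P=np.array([onz(d,x,y,.172)[:2] for x,y in zip(u,v)])
print(len(u),P.mean(0),cv2.minAreaRect((P*1000).astype(np.float32)))
```

```text
18.5 [0.437  0.3118 0.3208] jaw -30.76309773192746 [ 1.  -0.3 -0.1] [-0.03 -0.01  0.01] 0.05531417427633127
218 [ 0.49980872 -0.01383934] ((501.11688232421875, -11.282089233398438), (156.32989501953125, 15.330066680908203), 59.813846588134766)
```

View pics/c15.png

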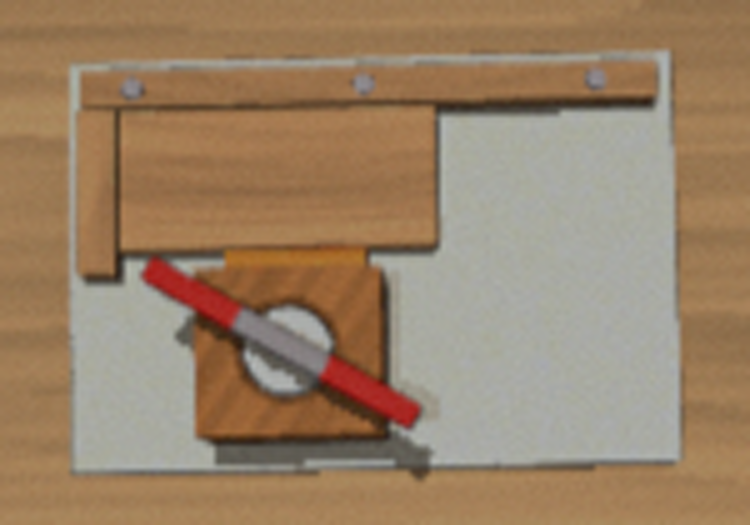

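View pics/c16.png

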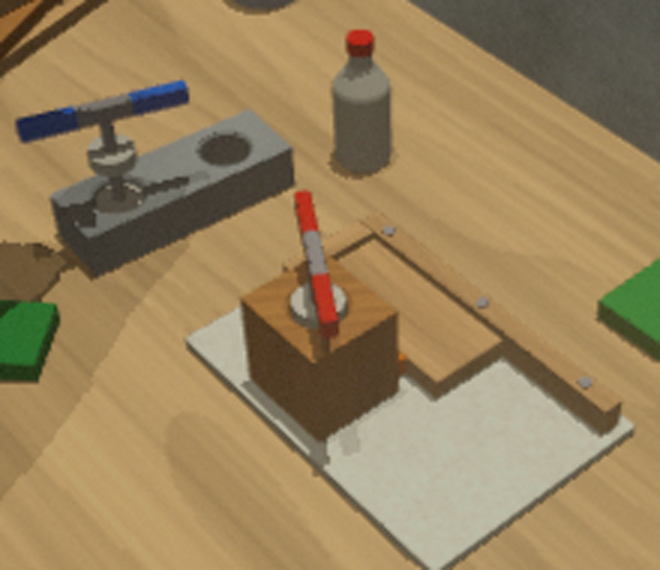

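The pictures show the board at the stop and fence, with the orange pad pressed against it at (295,257) in `c15`. The wrench stands seated, and the bystanders are untouched.

```bash
python3 -c "
from h import *
print(job.hand_in())"
```

```text
the job is handed in; nothing more can be done
None
```

The job is done and handed in, with the last picture taken at about 18.5 s of the 69 s allowed.

- **Board:** I slid it along the jig with closed fingers, without lifting, until the push force rose to 28 N at the end stop. Partway along, a finger wedged on its edge and pressed down with about 16 N. I relieved that before finishing the slide.
- **Wrench:** I took the red wrench from the rack and lowered it down the bore onto the nut. It stopped exactly 12 mm above its height in the rack, which is fully down.
- **Clamping:** I turned it about 105° clockwise until the torque jumped from 0.57 to 1.24 N m, the hard end of travel. I then let go and retreated.

**Last checks:**
- The board is flush against both the stop and the fence, with the orange pad on it.
- The wrench stands centred in the bore.
- The blue hex key and the glue bottle look unmoved. I did not re-check the sanding block up close, but the arm never went near it.
- I estimated the nut's starting angle from the picture at about 13°. The turn took more than that implies, so it probably started nearer 0–5°. The hard stop, not that estimate, is what shows the clamp is fully turned.

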